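# Level the sprung display shelf

### The arm

A 6-joint arm with a two-finger parallel gripper is mounted at the origin on the work surface. World frame = base frame: x ahead of the robot, y to its left, z up, the work surface at z = 0. Lengths are in m, angles in rad, forces in N, time in s.
With the tool pointing down it reaches from about 0.225 to 0.875 m from the base axis. Payload 3.4 kg.
Tool frame: the origin (TCP) lies between the finger pads; the fingertips stand 8 mm ahead of it and the grasp point (between the pads) lies 11 mm behind it; z points along the fingers, y is the line along which they close (so a half turn about z gives the same grasp; the last joint's range is limited). The gripper opens to 85 mm and grips with 20 to 120 N. Pads are 22 mm wide; open, the fingers measure 114 mm over their backs; the gripper's body (76 mm by 85 mm) begins 54 mm behind the grasp point. The pads swing forward as they close: fully open they stand 13 mm farther back than shut.
Start: joints at [1.216, 0.276, 1.505, -0, 1.361, -0.121], TCP at [0.133, 0.559, 0.239] pointing down, gripper open.
Joint ranges: [-2.89, 2.89], [-0.75, 2.08], [0.22, 2.7], [-1.18, 4.32], [0.11, 2.71], [-2.7, 2.7]. Speed limits (rad/s): [2.57, 2.57, 3.14, 3.14, 3.14, 3.14].

### API

Orientations are given as a unit quaternion [w, x, y, z].
In Python, from rig import manip gives the robot as it stands.
- The arm moves only by the tool move_arm, never from a script. Its argument "deltas" is a list that holds one entry, the list of rows, each a list of 5 numbers: the shift along the tool's x, y, z normalised to -1 to 1, where 1 is 80 cm, then the turn about the tool's z normalised to -1 to 1, where 1 is 120 degrees, then the closure, from -1 (fully open) to 1 (shut). In form: [[[tx, ty, tz, twist, grip], ...]]. A call has 1 to 12 rows; each row is the pose to reach, as a shift and turn from the pose commanded when the call began, along the tool's axes at that moment; what a row does not reach only later rows make up. A row lasts 1/10 s, in which the tool goes at most 50 mm and 8.59 degrees, less where a joint would pass 70% of its speed; a pose out of reach is approached as far as the arm can. A call with a number of a shift or a turn outside -1 to 1 is refused whole. A call with a gripper value outside its range is refused whole. The fingers move at their own pace and stop on an object; "squeeze" is the grip in N (left out, the last holds). Time passes only in rows, so rows that repeat a pose let the fingers close. It gives the time, the measured TCP pose, the force, the opening and the grip force at its end, in the units of the state.
- manip.get_state(): the state, without advancing time (a new reading comes with each control period).
- manip.get_image(name): name is "scene" or "top" or "wrist"; returns the picture (384x512x3 uint8, red, green, blue); there is no depth.
- manip.camera_params(name): a dict with "fx", "fy", "cx", "cy" (pixels), "R" (3x3) and "t" (3): a world point X has camera coordinates R X + t; the wrist camera has in their place "tool_from_camera" (4x4, takes a point from camera to tool coordinates, whose origin is the TCP and whose axes are the flange's). Camera axes: x right, y down, z forward; pixel columns grow to the right and rows downward; lengths in m; the calibration is good to about 2 mm. A picture is of the moment at which its call begins: read the wrist's pose just before it. camera_params takes no time and is no camera call.
- manip.sign_off(): hands the job in; it is judged then, once.
The state is a dict: "clock": time; "qpos": joint angles; "qd": joint speeds; "effort": joint torques, N m; "position": TCP position; "ee_rot": TCP orientation; "contact_force": force on the tool from outside, world axes, zero at the start; "moment": the same for the moment, N m; "width": finger opening in m; "gripper_force": force on a finger pad.
Only numpy, scipy, OpenCV 4.12 (cv2) and the standard library are available. Lean on these libraries where they do the work, as an engineer would, in place of code of your own. Each camera call takes 0.05 s, during which the arm holds its last target. There are 200 camera calls.

### The job

Lay the spirit level in the pocket on the small sorting-table shelf, vial side up, and let go of it. Then take the black bar knob of the shelf's levelling foot, push the sprung shelf down by it until the foot sits firmly on the base plate, and turn the knob until the bubble rests between the two lines of the vial. Finish like that, still gripping the knob and pressing the foot home with the bubble centred, and leave the other goods on the table where they are.

Things in the scene. Friction and masses are not known exactly. Their poses are not given: they have to be found in the camera images.
- stand: Fixed grey base plate of the shelf, 130 x 380 x 10 mm, origin under its centre. Level. y runs along the shelf: hinge pin (along x) at y = +150 mm, levelling foot and knob at the -y end. Above it the wooden shelf board, 100 mm (x) by 322 mm (y), 14 mm thick, top about 76 mm above the table when pressed home.
- pocket (a point): Centre of the pocket's floor (top of the board), at stand x = 0, y = +45 mm; about 4 mm higher while the board is up on its spring. Clear size 156 mm along stand y, 40 mm along stand x. Its walls are aluminium strips 8 mm high, 4 mm thick: across both ends and 30 mm of each long side at the corners; the middle 96 mm of the long sides is open for fingers.
- level: Spirit level, aluminium bar 150 x 34 x 36 mm, about 320 g, loose, on the table vial up at the start. Origin under its centre; x along its length, z up through the vial. The greenish vial (84 mm, along x) is in the top face and stands 3 mm proud. Either end may point to the hinge.
- bubble (a joint): Bubble's place along the level's own +x from the middle of the vial, m, -0.026 to 0.026. Pale bubble 18 mm long, two black lines 28 mm apart. It goes to the higher end, 2 mm per milliradian of tilt, and settles in about 1 s.
- knob: Black knob on the board, at stand y = -120 mm (270 mm from the hinge). Origin on its upright axis, underside of flange. Flange 60 mm wide, 8 mm high; grip bar on it 52 mm along x, 14 mm along y, top 40 mm above origin. Friction 0.08 N m, stays as left, 2.6 rad between stops. Clockwise from above raises this end, 12 mm a turn. At the start it is 0.6 to 1.4 rad too low.
- lift (a joint): How far the foot is off the base plate, rad about the hinge: 0 pressed home, 0.024 up on the spring (6.5 mm at the knob), as at the start. Pressing home takes about 7 N down at the knob, and 12 to 20 N holds it firmly against its hard stop; let go, it springs up. Until home the bubble stands at the knob end whatever the foot's setting.
- toy_car: Bystander: wooden toy car 75 x 48 x 42 mm, in front of the shelf (robot's side). Leave it where it is.
- tin: Bystander: plain steel tin, 56 mm diameter, 60 mm high, behind the shelf. Leave it where it is.
- mug: Bystander: white mug, 80 mm diameter, 90 mm high. Leave it where it is.
- bowl: Bystander: blue ceramic bowl, 120 mm diameter, 50 mm high. Leave it where it is.
- figure: Bystander: turned wooden figure, 56 mm diameter, 96 mm high. Leave it where it is.
- jar: Bystander: glass jar, 64 mm diameter, 100 mm high. Leave it where it is.
Mind the look-alikes: they are no part of the job. There is more than one size of the level; the job needs the largest.

How it is judged:
By the outcome, as a careful person would: the job done as asked, in the order asked, and still so for the second after the job is handed in, while the arm keeps its last pose, push and grip.
It also fails if it takes over 58 s, if anything falls off the work surface, if the arm or the gripper's body presses on something with over 40 N, if the wrist force passes 120 N, or if a joint passes its speed limit or range.

## Working session

There is one attempt and no reset: what is moved stays moved. The work goes in short steps, Python scripts to look and compute and a tool call to move; the robot and the scene stay as the last step left them, time stands still between calls to the robot, and variables do not carry over. Pictures are saved under pics/ and viewed, at most 10 in all, crops included, and the job is handed in when it is done.

Besides the shell and the picture viewer there is one more tool, called as name([rows], argument=value, ...), one row to a line, values as JSON. move_arm: Moves the arm, as the interface text tells. Scaled input: -1 to 1 covers 80 cm each way for a shift and 120 degrees each way for a turn. Its arguments: {"type":"object","properties":{"deltas":{"type":"array","items":{"type":"array","items":{"type":"array","items":{"type":"number","minimum":-1,"maximum":1}}}},"squeeze":{"type":"number"}},"required":["deltas"]}

```bash
mkdir -p pics; cat > h.py <<'E'
import numpy as np, cv2
from rig import manip
from scipy.spatial.transform import Rotation as Rn
def cam(name):
    p=manip.camera_params(name)
    if name=="wrist":
        s=manip.get_state(); w,x,y,z=s["ee_rot"]
        T=np.eye(4);T[:3,:3]=Rn.from_quat([x,y,z,w]).as_matrix();T[:3,3]=s["position"]
        C=T@np.array(p["tool_from_camera"]); R=C[:3,:3].T; t=-R@C[:3,3]
    else: R=np.array(p["R"]);t=np.array(p["t"])
    return p["fx"],p["fy"],p["cx"],p["cy"],R,t
def ray(c,u,v,z):
    fx,fy,cx,cy,R,t=c
    o=-R.T@t; d=R.T@np.array([(u-cx)/fx,(v-cy)/fy,1.]); return o+d*(z-o[2])/d[2]
def proj(c,X):
    fx,fy,cx,cy,R,t=c; q=R@np.array(X)+t; return np.array([fx*q[0]/q[2]+cx,fy*q[1]/q[2]+cy])
def snap(name,f):
    c=cam(name); im=np.array(manip.get_image(name))[:,:,::-1].copy(); cv2.imwrite("pics/"+f,im); return c,im
E
python3 - <<'E'
from h import *
c,a=snap("scene","s0.png"); c2,b=snap("top","t0.png")
w,d=snap("wrist","w0.png")
for n,k in(("scene",c),("top",c2),("wrist",w)): print(n,k[0],np.round(-k[4].T@k[5],3))
cv2.imwrite("pics/t0b.png",cv2.resize(b,(800,600),interpolation=cv2.INTER_CUBIC))
print(manip.get_state())
E
```

```text
scene 354.8962722924308 [ 1.284 -0.317  0.646]
top 469.0955118709327 [ 0.243 -0.005  1.536]
wrist 313.68622244629876 [0.066 0.574 0.375]
{'clock': 0.15, 'qpos': array([ 1.21597059e+00,  2.76467794e-01,  1.50582118e+00,  7.23839647e-06,
        1.36070199e+00, -1.20972816e-01]), 'qd': array([-0.00138259, -0.00198066, -0.00221544, -0.0001627 ,  0.00088246,
       -0.00143007]), 'effort': array([ 2.21889561e-03, -4.17154777e+01, -2.46028322e+01, -1.01620453e-04,
        7.65323814e-03,  4.58917043e-06]), 'position': array([0.1331008 , 0.55900119, 0.23863654]), 'ee_rot': array([-1.68203376e-04,  1.16660931e-01,  9.93171555e-01, -6.78629348e-04]), 'contact_force': array([-0.79877839, -0.23429257, -0.28755674]), 'moment': array([-0.00361769,  0.02384999, -0.00992543]), 'gripper_force': 0.0, 'width': 0.08543831291542872}
```

View pics/t0b.png

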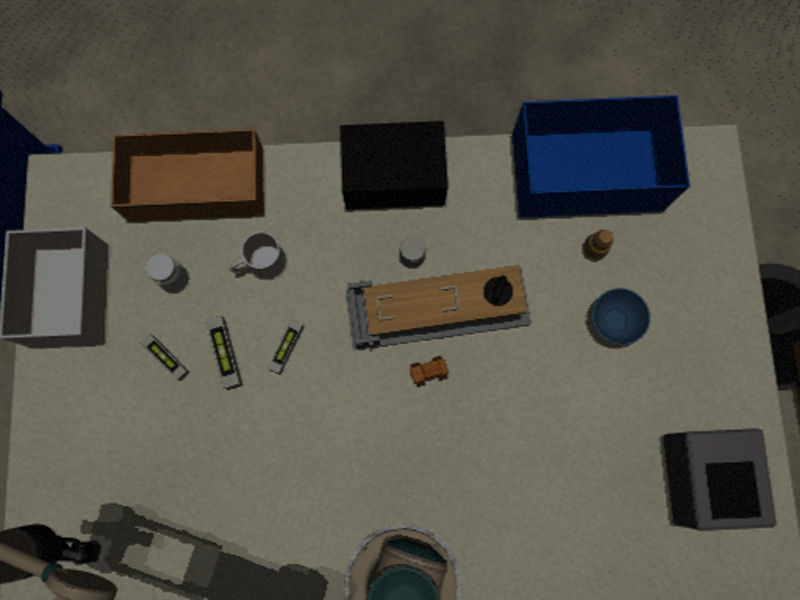

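View pics/s0.png

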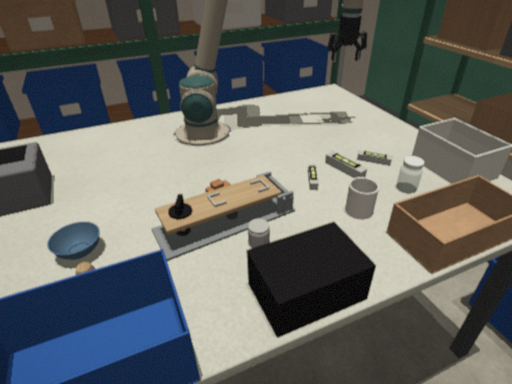

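The top view (800x600 copy) shows three candidates for the level: (165,357) small, (224,352) largest and (287,346) small. The shelf is at (440,305), with its hinge at the left end (362,315) and the knob at (498,291). I'll measure the levels and the board and check with one crop.

```bash
python3 - <<'E'
from h import *
c=cam("top"); b=cv2.imread("pics/t0.png"); hsv=cv2.cvtColor(b,cv2.COLOR_BGR2HSV)
g=cv2.inRange(hsv,(25,120,60),(45,255,255)); g[:190]=0;g[260:]=0
g=cv2.morphologyEx(g,cv2.MORPH_CLOSE,np.ones((5,5)))
for k in cv2.findContours(g,0,1)[0]:
    if cv2.contourArea(k)<15: continue
    (u,v),s,a=cv2.minAreaRect(k); bx=cv2.boxPoints(((u,v),s,a))
    P=[ray(c,*p,0.037)[:2] for p in bx]; m=ray(c,u,v,.037)
    e=[P[1]-P[0],P[2]-P[1]]; l=max(e,key=np.linalg.norm)
    print("vial px",round(u),round(v),"xyz",m.round(3),"len",[round(np.linalg.norm(x),3) for x in e],"yaw",np.degrees(np.arctan2(l[1],l[0])).round(1))
w=cv2.inRange(hsv,(8,90,60),(22,255,255)); w[:165]=0;w[220:]=0;w[:,:225]=0;w[:,345:]=0
w=cv2.morphologyEx(w,cv2.MORPH_CLOSE,np.ones((15,15)))
k=max(cv2.findContours(w,0,1)[0],key=cv2.contourArea); r=cv2.minAreaRect(k)
P=np.array([ray(c,*p,0.079)[:2] for p in cv2.boxPoints(r)]); print("board",r,P.round(3),P.mean(0),np.linalg.norm(np.diff(P,axis=0),axis=1))
kn=cv2.inRange(hsv,(0,0,0),(180,255,45)); kn[:175]=0;kn[198:]=0;kn[:,:305]=0;kn[:,331:]=0
k=max(cv2.findContours(kn,0,1)[0],key=cv2.contourArea);(u,v),rr=cv2.minEnclosingCircle(k);print("knob",u,v,rr,ray(c,u,v,.09))
cr=np.hstack([cv2.resize(b[190:260,85:205],(480,280),interpolation=3),np.zeros((280,8,3),np.uint8)])
cr=cv2.vconcat([cv2.resize(b[195:255,85:205],(780,390),interpolation=3)]);
cr2=cv2.resize(b[165:228,218:344],(780,390),interpolation=3)
cv2.imwrite("pics/c1.png",np.vstack([cv2.resize(cr,(600,300)),cv2.resize(cr2,(600,300))]))
E
```

```text
vial px 104 228 xyz [0.472 0.474 0.037] len [np.float64(0.009), np.float64(0.059)] yaw -135.8
vial px 182 221 xyz [0.483 0.222 0.037] len [np.float64(0.06), np.float64(0.012)] yaw -27.3
vial px 142 224 xyz [0.477 0.352 0.037] len [np.float64(0.015), np.float64(0.079)] yaw -164.7
board ((284.402587890625, 191.47787475585938), (30.435646057128906, 101.11748504638672), 81.75367736816406) [[ 0.589  0.054]
 [ 0.623 -0.269]
 [ 0.524 -0.275]
 [ 0.491  0.043]] [ 0.55677165 -0.11146794] [0.32424582 0.09912514 0.31974554]
knob 318.5 185.5 9.823541641235352 [ 0.56853689 -0.21900645  0.09      ]
```

View pics/c1.png

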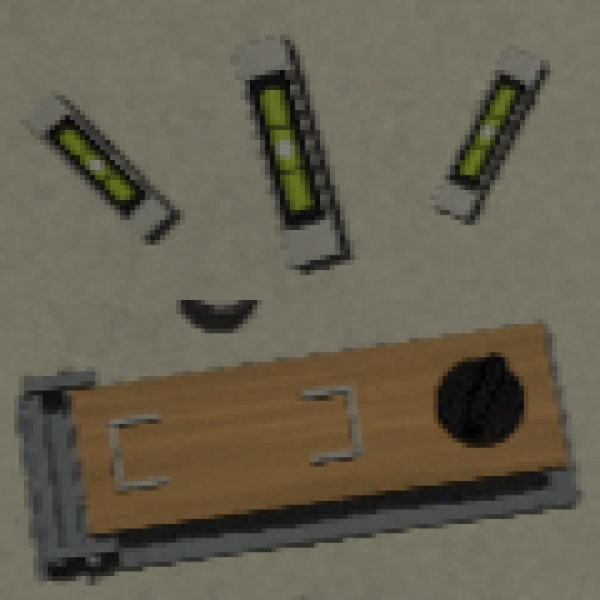

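Choice: the largest level at (142,224) in the native picture. Its 79 mm vial fits the 84 mm given, against about 60 mm for the others. Its axis is at 15°. Next I hover over it and look from near.

move_arm([
  [[-0.478,-0.152,0.08,-0.239,-1],[-0.478,-0.152,0.08,-0.239,-1],[-0.478,-0.152,0.08,-0.239,-1],[-0.478,-0.152,0.08,-0.239,-1],[-0.478,-0.152,0.08,-0.239,-1],[-0.478,-0.152,0.08,-0.239,-1],[-0.478,-0.152,0.08,-0.239,-1],[-0.478,-0.152,0.08,-0.239,-1],[-0.478,-0.152,0.08,-0.239,-1],[-0.478,-0.152,0.08,-0.239,-1],[-0.478,-0.152,0.08,-0.239,-1]],
])

```text
clock: 1.25
position: [0.4762, 0.3527, 0.175]
ee_rot: [-0.001, -0.133, 0.991, 0.0]
contact_force: [0.6, 0.6, 0.4]
width: 0.0852
gripper_force: 0.0
```

```bash
cat >> h.py <<'E'
def goto(x,y,z,yaw):
    "normalised shift/turn from the measured pose to world xyz, tool-y angle yaw deg"
    s=manip.get_state(); w,a,b,c=s["ee_rot"]; R=Rn.from_quat([a,b,c,w]).as_matrix()
    cur=np.degrees(np.arctan2(R[1,1],R[0,1])); d=R.T@(np.array([x,y,z])-s["position"])
    print("pos",s["position"].round(4),"yaw",cur.round(2),"q6",s["qpos"][5].round(2),"t",s["clock"],"-> delta",(d/.8).round(4),"twist",round(-(yaw-cur)/120,4))
def blob(c,m,z,name,amin=60):
    for k in cv2.findContours(m,0,1)[0]:
        if cv2.contourArea(k)<amin: continue
        r=cv2.minAreaRect(k); P=np.array([ray(c,*p,z)[:2] for p in cv2.boxPoints(r)]); e=[P[1]-P[0],P[2]-P[1]]; l=max(e,key=np.linalg.norm)
        print(name,np.round(r[0]),ray(c,*r[0],z).round(4),[round(np.linalg.norm(x),3) for x in e],"ang",np.degrees(np.arctan2(l[1],l[0])).round(1))
E
python3 - <<'E'
from h import *
c,b=snap("wrist","w1.png"); hsv=cv2.cvtColor(b,cv2.COLOR_BGR2HSV)
g=cv2.morphologyEx(cv2.inRange(hsv,(25,120,60),(45,255,255)),cv2.MORPH_CLOSE,np.ones((15,15)))
blob(c,g,.038,"vial"); goto(.477,.352,.05,105.3)
E
```

```text
vial [382. 215.] [0.4719 0.4709 0.038 ] [np.float64(0.012), np.float64(0.062)] ang 43.9
vial [254. 188.] [0.4771 0.3505 0.038 ] [np.float64(0.081), np.float64(0.014)] ang -165.2
vial [113. 156.] [0.4822 0.2247 0.038 ] [np.float64(0.062), np.float64(0.012)] ang 152.9
pos [0.4757 0.3531 0.1753] yaw 105.32 q6 -1.32 t 1.3 -> delta [-0.0013 -0.0019  0.1566] twist 0.0002
```

View pics/w1.png

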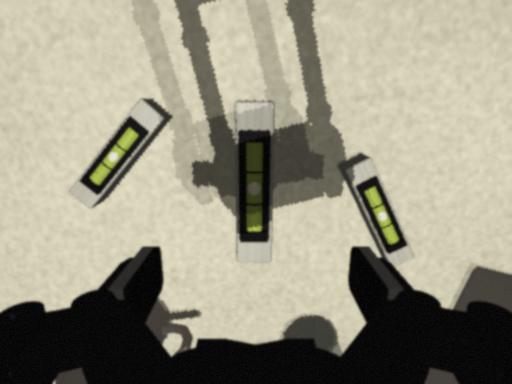

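The near view shows the largest level central and upright at (254,188), 81 mm vial, aligned with the tool. The two smaller ones are at the sides. Going down to grip.

move_arm([
  [[-0.001,-0.0036,0.06,0.003,-1],[-0.001,-0.0036,0.12,0.003,-1],[-0.001,-0.0036,0.17,0.003,-1],[-0.001,-0.0036,0.199,0.003,-1],[-0.001,-0.0036,0.199,0.003,-1],[-0.001,-0.0036,0.199,0.003,1],[-0.001,-0.0036,0.199,0.003,1],[-0.001,-0.0036,0.199,0.003,1],[-0.001,-0.0036,0.199,0.003,1],[-0.001,-0.0036,0.199,0.003,1],[-0.001,-0.0036,0.199,0.003,1]],
], squeeze=60)

```text
clock: 2.4
position: [0.4797, 0.3511, 0.0182]
ee_rot: [0.002, -0.13, 0.992, 0.001]
contact_force: [-1.2, 1.3, 6.9]
width: 0.0328
gripper_force: 62.8
```

move_arm([
  [[0,0,-0.05,0,1],[0,0,-0.1,0,1],[0,0,-0.15,0,1],[0,0,-0.2,0,1],[0,0,-0.24,0,1],[0,0,-0.24,0,1]],
])

```text
clock: 3.0
position: [0.481, 0.3512, 0.2134]
ee_rot: [0.005, -0.13, 0.992, 0.002]
contact_force: [0.5, -0.0, -3.0]
width: 0.0331
gripper_force: 61.7
```

```bash
python3 - <<'E'
from h import *
s=manip.get_state();print(s["width"],s["contact_force"]); goto(.565,-.01,.208,6)
E
```

```text
0.03311276575713169 [ 0.4951443  -0.01713588 -3.01553789]
pos [0.481  0.3512 0.2134] yaw 104.91 q6 -1.32 t 3.0 -> delta [ 0.0148 -0.4633  0.0053] twist 0.8243
```

move_arm([
  [[0.031,-0.355,0,0,1],[0.031,-0.355,0,0,1],[0.031,-0.355,0,0,1],[0.031,-0.355,0,0,1],[0.031,-0.355,0,0,1],[0.031,-0.355,0,0,1],[0.031,-0.355,0,0,1],[0.031,-0.355,0,0,1],[0.031,-0.355,0,0,1]],
])

```text
clock: 3.9
position: [0.5267, 0.0699, 0.2069]
ee_rot: [-0.001, -0.13, 0.992, 0.001]
contact_force: [0.4, 0.3, -2.7]
width: 0.0329
gripper_force: 61.9
```

```bash
python3 - <<'E'
from h import *
c,b=snap("wrist","w2.png"); np.save("c2.npy",np.array([*c[:4],*c[4].ravel(),*c[5]]))
print(proj(c,[.551,-.055,.08])); goto(.551,-.055,.2,6)
cv2.imwrite("pics/w2b.png",cv2.resize(b,(800,600),interpolation=3))
E
```

```text
[108.74571756 180.34994615]
pos [0.5269 0.0702 0.2072] yaw 104.99 q6 -1.83 t 3.95 -> delta [ 0.0114 -0.1589  0.0088] twist 0.8249
```

View pics/w2b.png

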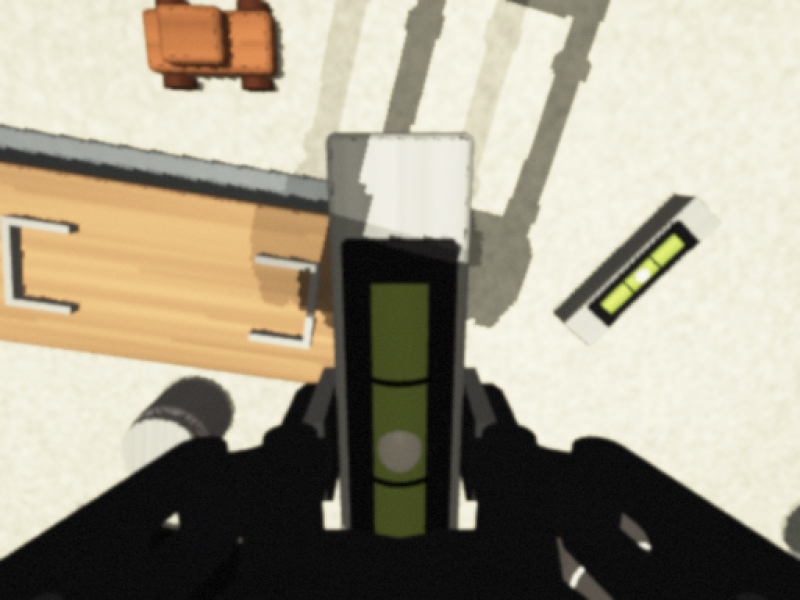

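```bash
python3 - <<'E'
from h import *
a=np.load("c2.npy"); c=(*a[:4],a[4:13].reshape(3,3),a[13:]); b=cv2.imread("pics/w2.png"); k=.64
px=np.array([[4,216],[8,305],[310,347],[318,261]])*k
hsv=cv2.cvtColor(b,cv2.COLOR_BGR2HSV); m=cv2.inRange(hsv,(0,0,90),(180,60,255)); m[:130]=0;m[225:]=0;m[:,206:]=0
mm=cv2.inRange(hsv,(0,0,60),(180,70,255)); z=np.zeros_like(mm); z[135:203,0:52]=mm[135:203,0:52]; z[160:224,155:206]=mm[160:224,155:206]
Q=np.array([ray(c,*p,.088)[:2] for p in px]); print("corners",Q.round(4),"mid",Q.mean(0).round(4),"sides",np.linalg.norm(np.roll(Q,-1,0)-Q,axis=1).round(4))
d=(Q[0]-Q[3]+Q[1]-Q[2]); print("knobward ang",np.degrees(np.arctan2(d[1],d[0])))
s=manip.get_state(); P=s["position"]; z=P[2]+.0225
L=[ray(c,400*k,381*k,z),ray(c,400*k,483*k,z)]; m=(L[0]+L[1])/2
print("lines",np.linalg.norm(L[0]-L[1])); w,x,y,zz=s["ee_rot"]; R=Rn.from_quat([x,y,zz,w]).as_matrix()
print("mark mid in tool",(R.T@(m-P)).round(4)); E=[ray(c,*(np.array(p)*k),z-.003) for p in((332,134),(472,134))]; print("end in tool",[(R.T@(e-P)).round(4) for e in E])
E
```

```text
corners [[ 0.5356 -0.1387]
 [ 0.5835 -0.1343]
 [ 0.5653  0.0281]
 [ 0.517   0.022 ]] mid [ 0.5503 -0.0557] sides [0.0481 0.1634 0.0487 0.1617]
knobward ang -83.49532495435527
lines 0.029657286171251636
mark mid in tool [ 0.0031 -0.0014 -0.0225]
end in tool [array([ 0.0768, -0.0166, -0.0194]), array([ 0.0767,  0.0148, -0.0194])]
```

move_arm([
  [[0.0126,-0.1613,0.0,0.8224,1],[0.0126,-0.1613,0.0,0.8224,1],[0.0126,-0.1613,0.046,0.8224,1],[0.0126,-0.1613,0.046,0.8224,1],[0.0126,-0.1613,0.046,0.8224,1],[0.0126,-0.1613,0.046,0.8224,1],[0.0126,-0.1613,0.046,0.8224,1],[0.0126,-0.1613,0.046,0.8224,1],[0.0126,-0.1613,0.046,0.8224,1],[0.0126,-0.1613,0.046,0.8224,1],[0.0126,-0.1613,0.046,0.8224,1],[0.0126,-0.1613,0.046,0.8224,1]],
])

```text
clock: 5.15
position: [0.5512, -0.0565, 0.171]
ee_rot: [-0.0, 0.668, 0.744, 0.0]
contact_force: [-0.4, 0.5, -2.5]
width: 0.033
gripper_force: 62.4
```

move_arm([
  [[0,0,0,0,1],[0,0,0,0,1],[0,0,0,0,1]],
])

```text
clock: 5.45
position: [0.5512, -0.0575, 0.1712]
ee_rot: [-0.0, 0.667, 0.745, 0.0]
contact_force: [0.0, -0.5, -2.9]
width: 0.0332
gripper_force: 62.4
```

```bash
python3 - <<'E'
from h import *
goto(.5505,-.057,.0995,6.3)
c,b=snap("wrist","w3.png")
E
```

```text
pos [ 0.5512 -0.0575  0.1712] yaw 6.36 q6 -0.34 t 5.45 -> delta [ 0.0007 -0.0008  0.0896] twist 0.0005
```

View pics/w3.png

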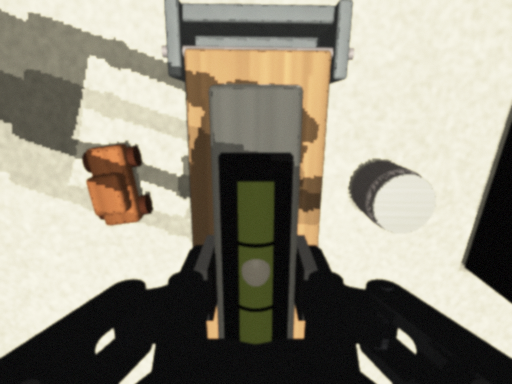

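The level is aligned along the board and centred on it (level column about 256, board centre about 257). Lowering.

move_arm([
  [[0.0007,-0.0008,0.03,0,1],[0.0007,-0.0008,0.055,0,1],[0.0007,-0.0008,0.07,0,1],[0.0007,-0.0008,0.078,0,1],[0.0007,-0.0008,0.084,0,1],[0.0007,-0.0008,0.087,0,1],[0.0007,-0.0008,0.087,0,1],[0.0007,-0.0008,0.087,0,1]],
])

```text
clock: 6.3
position: [0.5511, -0.0578, 0.1023]
ee_rot: [0.001, 0.668, 0.745, 0.0]
contact_force: [0.5, 0.2, -3.7]
width: 0.0332
gripper_force: 62.5
```

move_arm([
  [[0,0,0.002,0,1],[0,0,0.004,0,1],[0,0,0.0055,0,1],[0,0,0.0055,0,1]],
])

```text
clock: 6.7
position: [0.5506, -0.0576, 0.0973]
ee_rot: [-0.0, 0.668, 0.745, 0.0]
contact_force: [-0.9, 0.7, -1.8]
width: 0.0326
gripper_force: 62.6
```

Nearly down (contact beginning). A touch more, then release.

move_arm([
  [[0,0,0.001,0,1],[0,0,0.002,0,1],[0,0,0.002,0,1]],
])

```text
clock: 7.0
position: [0.5506, -0.0576, 0.0962]
ee_rot: [0.0, 0.668, 0.745, 0.0]
contact_force: [-2.1, 1.9, 3.4]
width: 0.0327
gripper_force: 63.2
```

move_arm([
  [[0,0,0,0,-1],[0,0,0,0,-1],[0,0,0,0,-1],[0,0,0,0,-1],[0,0,0,0,-1],[0,0,-0.03,0,-1],[0,0,-0.08,0,-1],[0,0,-0.13,0,-1],[0,0,-0.15,0,-1],[0,0,-0.15,0,-1]],
])

```text
clock: 8.0
position: [0.5524, -0.0581, 0.2188]
ee_rot: [0.003, 0.668, 0.745, 0.002]
contact_force: [0.8, 0.6, -1.0]
width: 0.0853
gripper_force: 0.0
```

```bash
python3 - <<'E'
from h import *
c,b=snap("wrist","w4.png"); hsv=cv2.cvtColor(b,cv2.COLOR_BGR2HSV)
g=cv2.morphologyEx(cv2.inRange(hsv,(25,120,40),(45,255,255)),cv2.MORPH_CLOSE,np.ones((15,15)))
blob(c,g,.119,"vial"); goto(.5685,-.219,.2,70)
E
```

```text
vial [253. 192.] [ 0.5505 -0.0541  0.119 ] [np.float64(0.013), np.float64(0.082)] ang -82.8
pos [ 0.5511 -0.0578  0.2166] yaw 6.23 q6 -0.34 t 8.05 -> delta [-0.2027 -0.0003  0.0209] twist -0.5314
```

View pics/w4.png

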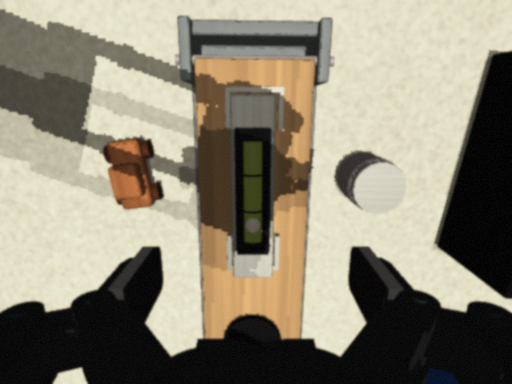

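The level lies between the pocket's strips (ends at rows 90 and 275), vial up, with the bubble at the knob end (252,226). Going over the knob to see its bar.

move_arm([
  [[-0.2027,0,0,-0.531,-1],[-0.2027,0,0,-0.531,-1],[-0.2027,0,0,-0.531,-1],[-0.2027,0,0,-0.531,-1],[-0.2027,0,0,-0.531,-1],[-0.2027,0,0,-0.531,-1],[-0.2027,0,0,-0.531,-1],[-0.2027,0,0,-0.531,-1],[-0.2027,0,0,-0.531,-1]],
])

```text
clock: 8.95
position: [0.5671, -0.2184, 0.2132]
ee_rot: [-0.002, 0.174, 0.985, 0.001]
contact_force: [0.5, -0.2, -0.0]
width: 0.0854
gripper_force: 0.0
```

```bash
python3 - <<'E'
from h import *
c,b=snap("wrist","w5.png"); goto(.5685,-.219,.15,70); print(proj(c,[.5685,-.219,.12]))
g=cv2.cvtColor(b,cv2.COLOR_BGR2GRAY); x=np.clip(g[90:330,120:400].astype(float)*3,0,255).astype(np.uint8)
cv2.imwrite("pics/w5b.png",cv2.resize(x,(700,600),interpolation=3))
E
```

```text
pos [ 0.5673 -0.2185  0.2136] yaw 69.85 q6 -1.7 t 9.0 -> delta [-0.0019 -0.0002  0.0795] twist -0.0012
[256.62065743 202.48781961]
```

View pics/w5b.png

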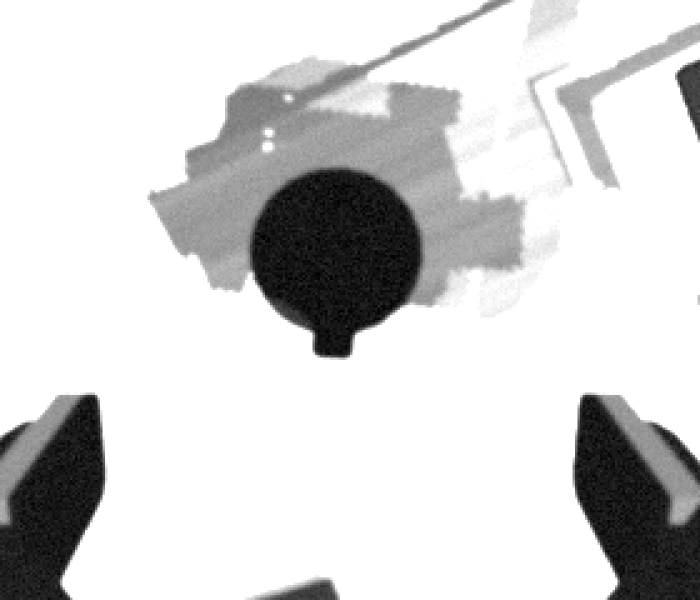

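The bar points straight up and down in the picture: its lower end is at crop (332,356) and the flange centre at crop (336,250), so the tool's yaw fits. I'll take the knob axis from the flange circle.

```bash
python3 - <<'E'
from h import *
c=cam("wrist"); g=cv2.imread("pics/w5.png",0); s=manip.get_state()
for z in(.0885,): print("flange",ray(c,336*.4+120,250*.4+90,z),"width",np.linalg.norm(ray(c,251*.4+120,190,z)-ray(c,422*.4+120,190,z)))
print("bar end",ray(c,332*.4+120,356*.4+90,.1205))
goto(*ray(c,336*.4+120,250*.4+90,.0885)[:2],.102,70)
E
```

```text
flange [ 0.56665024 -0.22017019  0.0885    ] width 0.05889064253887592
bar end [ 0.59069123 -0.23030919  0.1205    ]
pos [ 0.5673 -0.2185  0.2136] yaw 69.85 q6 -1.7 t 9.0 -> delta [-0.0005 -0.0024  0.1395] twist -0.0012
```

move_arm([
  [[0,-0.002,0.05,0.01,-1],[0,-0.002,0.1,0.01,-1],[0,-0.002,0.13,0.01,-1],[0,-0.002,0.1395,0.01,-1],[0,-0.002,0.1395,0.01,-1]],
])

```text
clock: 9.5
position: [0.5668, -0.2199, 0.1025]
ee_rot: [-0.002, 0.185, 0.983, 0.001]
contact_force: [-0.6, 0.1, 0.2]
width: 0.0855
gripper_force: 0.0
```

move_arm([
  [[0,0,0,0,1],[0,0,0,0,1],[0,0,0,0,1],[0,0,0,0,1],[0,0,0,0,1],[0,0,0,0,1],[0,0,0,0,1],[0,0,0,0,1]],
])

```text
clock: 10.3
position: [0.5681, -0.2199, 0.1043]
ee_rot: [0.0, 0.184, 0.983, 0.0]
contact_force: [2.3, 3.7, 1.6]
width: 0.0129
gripper_force: 60.8
```

The bar is gripped (13 mm). Pressing down.

move_arm([
  [[0,0,0.003,0,1],[0,0,0.006,0,1],[0,0,0.008,0,1],[0,0,0.009,0,1],[0,0,0.009,0,1],[0,0,0.009,0,1]],
])

```text
clock: 10.9
position: [0.5682, -0.2205, 0.0983]
ee_rot: [0.001, 0.184, 0.983, 0.0]
contact_force: [0.3, 1.5, 10.7]
width: 0.0131
gripper_force: 62.1
```

move_arm([
  [[0,0,0.002,0,1],[0,0,0.003,0,1],[0,0,0.003,0,1],[0,0,0.003,0,1]],
])

```text
clock: 11.3
position: [0.5683, -0.2206, 0.098]
ee_rot: [0.001, 0.184, 0.983, -0.0]
contact_force: [-2.2, 3.9, 21.5]
width: 0.0128
gripper_force: 63.6
```

Foot home (stiff, 21 N). Turning clockwise about 50° while easing the height as the foot raises the board.

move_arm([
  [[0,0,-0.001,0.07,1],[0,0,-0.0015,0.14,1],[0,0,-0.002,0.21,1],[0,0,-0.0025,0.28,1],[0,0,-0.003,0.35,1],[0,0,-0.0033,0.42,1],[0,0,-0.0033,0.42,1],[0,0,-0.0033,0.42,1],[0,0,-0.0033,0.42,1],[0,0,-0.0033,0.42,1],[0,0,-0.0033,0.42,1],[0,0,-0.0033,0.42,1]],
], squeeze=80)

```text
clock: 12.5
position: [0.5679, -0.2209, 0.0999]
ee_rot: [0.001, 0.585, 0.811, -0.0]
contact_force: [-2.8, 2.7, 17.6]
width: 0.0122
gripper_force: 80.5
```

```bash
python3 - <<'E'
from h import *
s=manip.get_state();print(s["contact_force"],s["moment"]); goto(.568,-.22,.098,20)
c,a=snap("wrist","w6.png"); k,b=snap("scene","s6.png")
u,v=proj(k,[.55,-.055,.115]).astype(int); cr=b[v-40:v+40,u-53:u+53]
cv2.imwrite("pics/v6.png",np.hstack([cv2.resize(a,(400,300)),cv2.resize(cr,(400,300),interpolation=3)]))
E
```

```text
[-2.76167265  2.68855021 17.61254443] [0.76339684 0.48053217 0.01029121]
pos [ 0.5679 -0.2209  0.0999] yaw 18.35 q6 -0.81 t 12.5 -> delta [0.001  0.0005 0.0023] twist -0.0138
```

View pics/v6.png

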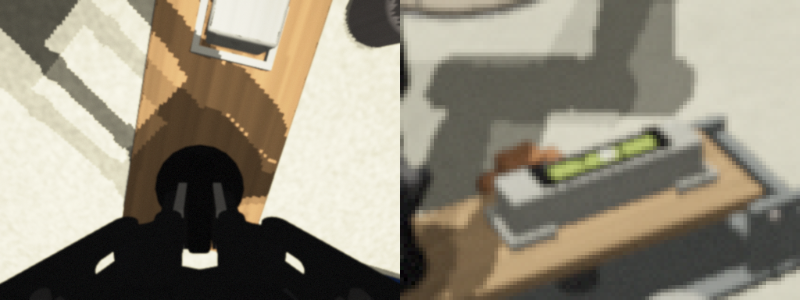

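The scene view (right half) shows the bubble near the middle of the vial, about (607,156) between vial ends (548,178) and (662,142). I'll hold for it to settle and measure.

move_arm([
  [[0,0,0,0,1],[0,0,0,0,1],[0,0,0,0,1],[0,0,0,0,1],[0,0,0,0,1],[0,0,0,0,1],[0,0,0,0,1],[0,0,0,0,1],[0,0,0,0,1],[0,0,0,0,1],[0,0,0,0,1],[0,0,0,0,1]],
])

```text
clock: 13.8
position: [0.5678, -0.2209, 0.0999]
ee_rot: [0.001, 0.585, 0.811, -0.0]
contact_force: [-2.7, 3.5, 17.2]
width: 0.0125
gripper_force: 80.5
```

```bash
cat > bub.py <<'E'
from h import *
k=cam("scene"); b=np.mean([np.array(manip.get_image("scene"))[:,:,::-1].astype(float) for _ in range(4)],0)
b=b.astype(np.uint8); hsv=cv2.cvtColor(b,cv2.COLOR_BGR2HSV)
u,v=proj(k,[.55,-.055,.115]).astype(int)
m=np.zeros(b.shape[:2],np.uint8); m[v-15:v+15,u-25:u+25]=cv2.inRange(hsv,(25,110,60),(45,255,255))[v-15:v+15,u-25:u+25]
m=cv2.morphologyEx(m,cv2.MORPH_CLOSE,np.ones((7,7)))
r=cv2.minAreaRect(max(cv2.findContours(m,0,1)[0],key=cv2.contourArea)); ctr=ray(k,*r[0],.114); print("vial mid",ctr)
d=np.array([.1115,-.9938,0])  # towards the knob
for s in np.arange(-44,45,4)/1000:
    X=[ctr+d*s+np.array([.994,.11,0])*o for o in(-.002,0,.002)]; p=np.array([proj(k,x) for x in X],np.float32)
    q=cv2.remap(b,p[None,:,0].copy(),p[None,:,1].copy(),1)[0].mean(0); print(int(s*1000),q.round().astype(int))
st=manip.get_state(); print(st["contact_force"],st["clock"])
E
python3 bub.py
```

```text
vial mid [ 0.553142   -0.07830568  0.114     ]
-44 [107 191 178]
-40 [ 89 164 152]
-36 [101 166 156]
-32 [159 200 197]
-28 [191 210 210]
-24 [183 211 208]
-20 [135 196 187]
-16 [112 195 182]
-12 [103 185 172]
-8 [ 88 161 149]
-4 [103 184 172]
0 [110 193 181]
4 [111 194 182]
8 [110 193 180]
12 [109 193 181]
16 [ 83 152 140]
20 [42 65 61]
24 [32 33 33]
28 [ 97 105 106]
32 [174 185 186]
36 [189 200 201]
40 [188 199 201]
44 [189 200 201]
[-2.68848153  3.7380019  16.5967296 ] 14.0
```

Lines sit at s≈-39.5 and -8, bubble at ≈-26.5: about 3 mm towards the hinge. A bit more clockwise, about 12°.

move_arm([
  [[0,0,-0.0003,0.05,1],[0,0,-0.0005,0.1,1],[0,0,-0.0005,0.1,1],[0,0,-0.0005,0.1,1],[0,0,-0.0005,0.1,1],[0,0,-0.0005,0.1,1],[0,0,-0.0005,0.1,1],[0,0,-0.0005,0.1,1],[0,0,-0.0005,0.1,1],[0,0,-0.0005,0.1,1],[0,0,-0.0005,0.1,1],[0,0,-0.0005,0.1,1]],
])

```text
clock: 15.2
position: [0.5677, -0.2209, 0.1003]
ee_rot: [0.001, 0.667, 0.745, -0.0]
contact_force: [-3.3, 3.4, 16.3]
width: 0.0129
gripper_force: 80.5
```

move_arm([
  [[0,0,0,0,1],[0,0,0,0,1],[0,0,0,0,1],[0,0,0,0,1],[0,0,0,0,1],[0,0,0,0,1],[0,0,0,0,1],[0,0,0,0,1],[0,0,0,0,1],[0,0,0,0,1]],
])

```text
clock: 16.2
position: [0.5677, -0.2209, 0.1003]
ee_rot: [0.001, 0.667, 0.745, 0.0]
contact_force: [-2.4, 2.9, 18.5]
width: 0.013
gripper_force: 80.5
```

```bash
sed -i 's/^r=cv2.*$/ctr=np.array([.5505,-.0553,.114])/; s/np.arange(-44,45,4)/np.arange(-46,47,3)/' bub.py; python3 bub.py; python3 -c "
from h import *
c,b=snap('scene','s7.png'); cv2.imwrite('pics/s7c.png',cv2.resize(b[120:300,120:360],(800,600),interpolation=3))"
```

```text
-46 [34 44 43]
-43 [50 93 85]
-40 [ 85 159 146]
-37 [106 189 176]
-34 [108 191 179]
-31 [109 193 180]
-28 [110 194 181]
-25 [108 191 178]
-22 [109 192 179]
-19 [103 185 172]
-16 [ 85 157 146]
-13 [ 90 164 152]
-10 [112 189 177]
-7 [142 196 189]
-4 [178 204 204]
-1 [195 213 213]
2 [188 211 209]
5 [155 202 195]
8 [121 196 185]
11 [ 99 178 166]
14 [ 82 152 140]
17 [ 93 169 157]
20 [107 189 176]
23 [110 193 180]
26 [112 196 183]
29 [110 193 180]
32 [111 194 181]
35 [111 194 182]
38 [ 95 172 159]
41 [ 62 113 104]
44 [35 48 46]
[-2.4773621   3.51442681 17.92237961] 16.4
```

View pics/s7c.png

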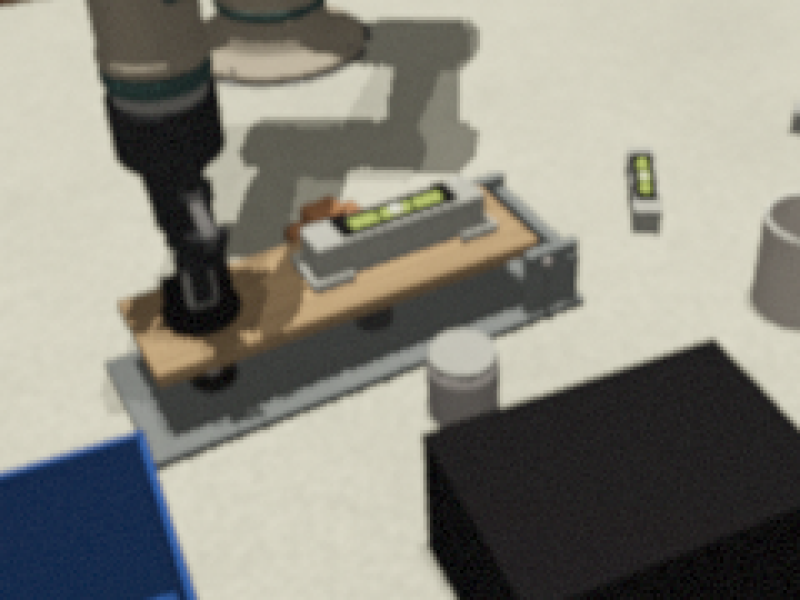

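The bubble (396,208 in the crop) is centred: the lines are at -15 and +14 mm and the bubble at about -0.7 mm. The foot is pressed with about 18 N and the level sits in the pocket. Handing in.

```bash
python3 -c "
from rig import manip
print(manip.sign_off())"
```

```text
the job is handed in; nothing more can be done
None
```

The job is handed in at about 16.5 s: the largest level lies vial up in the pocket, and the arm still grips the knob, pressing the foot home with about 18 N. The bubble rests centred between the lines, and I moved none of the other goods.

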